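# Transfer an exhibit carrier to the parking rail

### The arm

A 7-joint arm with a two-finger parallel gripper is mounted at the origin on the work surface. World frame = base frame: x ahead of the robot, y to its left, z up, the work surface at z = 0. Lengths are in m, angles in rad, forces in N, time in s.
With the tool pointing down it reaches from about 0.4 to 0.9 m from the base axis. Payload 5.5 kg.
Tool frame: the origin (TCP) lies at the very end of the fingers, on their centre line; the grasp point (between the pads) lies 19 mm behind it (env.grip_point_offset is the distance from the TCP to the grasp point, in m); z points along the fingers, y is the direction in which the jaws open and shut (so a half turn about z gives the same grasp; the last joint's range is limited). The gripper opens to 92 mm and grips with 3 to 60 N. Pads are 19 mm wide; open, the fingers measure 130 mm over their backs; the gripper's body (75 mm by 190 mm) begins 47 mm behind the grasp point.
Start: joints at [-0.9, 0.501, -0.427, 1.55, 0.221, 1.138, -0.21], TCP at [0.258, 0.597, 0.227] pointing down, gripper open.
Joint ranges: [-2.88, 2.88], [-0.31, 2.03], [-1.54, 1.56], [0.2, 2.42], [-1.41, 4.55], [0.19, 2.02], [-2.57, 2.57]. Speed limits (rad/s): [2.57, 2.57, 3.14, 3.14, 3.14, 3.14, 3.14].

### API

Orientations are given as [roll, pitch, yaw] about the fixed x, y, z axes, in that order (R = Rz(yaw) Ry(pitch) Rx(roll)).
In Python, from bench import env gives the robot as it stands. The module is installed in compiled form; this text tells all that it offers.
- The arm moves only by the tool step_arm, never from a script. Its argument "plan" is a list that holds one entry, the list of rows, each a list of 7 numbers: the shift along the tool's x, y, z in mm, then the turn, a rotation vector about the tool's x, y, z in degrees, then the opening, from 0 (shut) to 1 (fully open). In form: [[[tx, ty, tz, wx, wy, wz, claw], ...]]. A call has 1 to 10 rows; each row shifts and turns the pose as measured when the row begins, along the tool's axes as they then stand; what a row does not reach is not made up. A row lasts 1/8 s, in which the tool goes at most 62.5 mm and 10.7 degrees, less where a joint would pass 70% of its speed; a pose out of reach is approached as far as the arm can. A call with a gripper value outside its range is refused whole. The fingers move at their own pace and stop on an object; "squeeze" is the grip in N (left out, the last holds). Time passes only in rows, so rows that do not move let the fingers close. It gives the time, the measured TCP pose, the force and the opening at its end, in the units of the state.
- env.sense(): the state, without advancing time (a new reading comes with each control period).
- env.read_camera(name): name is "scene" or "top" or "wrist"; returns a dict with "pixels" (420x560x3 uint8, red, green, blue), "vfov" (degrees; the focal length in pixels is half the picture's height over the tangent of half this angle, whatever the lens; pixels are square), "cx", "cy" (the principal point, pixels), "distortion" ([k1, k2, p1, p2, k3] as OpenCV has them; the pictures are not rectified), "cam_to_world" (4x4, takes a point from camera to world coordinates). Camera axes: x right, y down, z forward; pixel columns grow to the right and rows downward; lengths in m; the calibration is good to about 2 mm. A picture is of the moment at which its call begins. There is no depth.
- env.hand_in(): hands the job in, once; it reports no verdict.
The state is a dict: "time_s": time; "qpos": joint angles; "qd": joint speeds; "tau": joint torques, N m; "eef_pos": TCP position; "ee_rot": TCP orientation; "ft_force": force on the tool from outside, world axes, zero at the start; "ft_torque": the same for the moment, N m; "opening": opening from 0.0 (shut) to 1.0 (fully open).
Only numpy, scipy, OpenCV 4.12 (cv2) and the standard library are available. Lean on these libraries where they do the work, as an engineer would, in place of code of your own. Each camera call takes 0.05 s, during which the arm holds its last target. There are 200 camera calls.

### The job

Take the front exhibit carrier (the wide plate nearest the end stop) off the open end of the intake rail, thread it over the end stop of the parking rail, and leave it hanging upright and still in the saddle clip of that rail, with its eye resting on the clip's seat between the two lips. The clip may have been left anywhere along the middle of the rail, so feel for it. Leave the smaller carrier hanging where it is and do not disturb the scale or the jar.

Things in the scene. Friction and masses are not known exactly. Their poses are not given: they have to be found in the camera images.
- intake_end (a point): Open end of the intake rail, a level steel bar 10 mm wide, 12 high, top 200 above the table, held by a post 197 mm in. The point: outer face of the end, at the rail's top, mid-width; +x along the rail to the post (within 0.2 rad of straight away from the robot), y across, z up. The end stop is an upturned lug over the first 8 mm, 10 wide, 14 above the rail's top. Fixed stand.
- parking_end (a point): Open end of the parking rail: same bar, end stop, post and axes as the intake rail, on its own fixed stand 0.22 to 0.4 m to the left or right of it. No carrier hangs on it; it bears only the white saddle clip.
- parking: The parking rail's stand (origin on the table under the open end). Its saddle clip is not tracked: fixed, its middle 65 to 115 mm in from the open end. 36 mm long, 14 wide: outer lip 8 long, flat seat 20, inner lip 8. Lips rise 13, seat 5 above the rail's top. Slid in just above the rail, an eye meets the outer lip's upright face (18 mm before mid-seat); then lift over it and lower on to the seat.
- carrier: Front carrier, hanging across the intake rail, middle 35 to 55 mm in from its end. Rigid grey plastic, 0.11 to 0.23 kg. Origin: middle of the upper edge of its closed window (eye), which bears on the rail; x through its thickness (along the rail), y across, z up. Window 30 mm wide, 44 high (z -44 to 0): with the 12 mm bar inside it lifts 32 mm at most.
- carrier_tab (a point): Middle of the front carrier's grip tab, 28 mm above the carrier's origin, same axes. Tab 12 mm thick (x), 28 wide (y), 36 high; it stands on the eye's top bar (10 high, 46 wide, 12 thick) and nothing is above it. Below the window hangs a plate 80 wide, 95 high, 8 thick (139 to 44 mm below the carrier's origin).
- other: The smaller carrier farther in on the intake rail (135 to 148 mm in from the end): same eye, tab and origin, plate 62 x 75 mm. Leave it hanging.
- scale: Flat pocket scale, 75 x 125 x 21 mm, lying loose on the table in the middle. Origin at the centre of its underside. Leave it alone.
- jar: Small closed jar, 44 mm in diameter and 48 mm high, standing loose on the table between the stands. Origin at the centre of its underside. Leave it alone.

How it is judged:
On the way, in this order (a step that is already met when the one before it is completed fails the run):
1. the front carrier is clear of the intake rail, past its open end (x of carrier in the frame of intake_end below -0.01 m and height (world z) of carrier above 0.12 m), for 0.1 s.
2. the carrier's eye is round the parking rail, inside its end stop (x of carrier in the frame of parking_end between 0.012 and 0.19 m and y of carrier in the frame of parking_end between -0.014 and 0.014 m and z of carrier in the frame of parking_end between -0.004 and 0.034 m), for 0.1 s.
At the end, for the whole second after the job is handed in: Carrier in the saddle: eye edge 2.5-8 mm above the parking rail's top (seat 5, bare rail 0, lips 13), 50-130 mm in from the end, within 14 mm of mid-rail, within 0.12 rad of upright, under 0.03 m/s; smaller carrier still on the intake rail, within 20 mm of its start (z of carrier in the frame of parking_end between 0.0025 and 0.008 m and x of carrier in the frame of parking_end between 0.05 and 0.13 m and y of carrier in the frame of parking_end between -0.014 and 0.014 m and angle between carrier's own z axis and vertical below 0.12 rad and linear speed of carrier below 0.03 m/s and distance of other from where it was at the start of the episode below 0.02 m and z of other in the frame of intake_end above -0.004 m); the robot touches nothing.
It fails at once if the smaller carrier is moved more than 30 mm (distance of other from where it was at the start of the episode above 0.03 m).
It fails at once if the scale or the jar is moved more than 20 mm (distance of any of scale, jar from where it was at the start of the episode above 0.02 m).
It also fails if it takes over 48 s, if anything falls off the work surface, if the arm or the gripper's body presses on something with over 40 N, if the wrist force passes 120 N, or if a joint passes its speed limit or range.

## Working session

There is one attempt and no reset: what is moved stays moved. The work goes in short steps, Python scripts to look and compute and a tool call to move; the robot and the scene stay as the last step left them, time stands still between calls to the robot, and variables do not carry over. Pictures are saved under pics/ and viewed, about 8 in all and at most 12, crops included, and the job is handed in when it is done.

Besides the shell and the picture viewer there is one more tool, called after ">>>" by a JSON object that holds its "api" and its "payload", one argument or row to a line. step_arm: Moves the arm, as the interface text tells. Its arguments: {"type":"object","properties":{"plan":{"type":"array"},"squeeze":{"type":"number"}},"required":["plan"]}

```bash
mkdir -p pics
cat > h.py <<'E'
import numpy as np, cv2
from bench import env
def snap(n,f):
    c=env.read_camera(n); cv2.imwrite(f'pics/{f}.png',c['pixels'][:,:,::-1]); np.savez(f'pics/{f}.npz',**{k:np.array(v) for k,v in c.items()}); return c
def load(f): return dict(np.load(f'pics/{f}.npz'))
def K(c):
    h=c['pixels'].shape[0]; F=h/2/np.tan(np.radians(float(c['vfov']))/2)
    return np.array([[F,0,c['cx']],[0,F,c['cy']],[0,0,1.]])
def ray(c,p):
    u=cv2.undistortPoints(np.array([[p]],float),K(c),np.array(c['distortion'],float))[0,0]
    T=c['cam_to_world']; d=T[:3,:3]@np.array([u[0],u[1],1]); return T[:3,3],d/np.linalg.norm(d)
def onz(c,p,z):
    o,d=ray(c,p); return o+d*(z-o[2])/d[2]
def proj(c,P):
    T=np.linalg.inv(c['cam_to_world']); r=cv2.Rodrigues(T[:3,:3])[0]
    return cv2.projectPoints(np.array(P,float).reshape(-1,1,3),r,T[:3,3],K(c),np.array(c['distortion'],float))[0][:,0]
def tri(obs):
    A=np.zeros((3,3));b=np.zeros(3)
    for c,p in obs:
        o,d=ray(c,p);M=np.eye(3)-np.outer(d,d);A+=M;b+=M@o
    return np.linalg.solve(A,b)
E
python3 - <<'E'
from h import *
for n in('scene','top'):
    c=snap(n,n+'0'); print(n,np.round(c['cam_to_world'],3).tolist(),c['vfov'])
s=env.sense(); print({k:np.round(v,3) for k,v in s.items()}, env.grip_point_offset)
E
```

```text
scene [[-0.41, 0.499, -0.763, 1.237], [0.912, 0.21, -0.352, 0.311], [-0.015, -0.84, -0.542, 0.632], [0.0, 0.0, 0.0, 1.0]] 44.07810221159228
top [[0.018, -0.994, 0.11, 0.495], [-0.999, -0.022, -0.031, 0.013], [0.033, -0.11, -0.993, 0.841], [0.0, 0.0, 0.0, 1.0]] 48.804141685809526
{'time_s': np.float64(0.1), 'qpos': array([-0.9  ,  0.502, -0.427,  1.551,  0.221,  1.138, -0.21 ]), 'qd': array([-0.001, -0.002, -0.001, -0.003,  0.   , -0.001,  0.001]), 'tau': array([-1.1000e-02, -5.6787e+01, -5.8380e+00, -2.7991e+01, -6.9000e-02,
        2.4000e-02,  0.0000e+00]), 'eef_pos': array([0.258, 0.596, 0.226]), 'ee_rot': array([-3.14 , -0.   ,  2.734]), 'ft_force': array([-0.171,  0.407, -0.336]), 'ft_torque': array([-0.014,  0.013,  0.005]), 'opening': np.float64(0.999)} 0.0188
```

View pics/scene0.png

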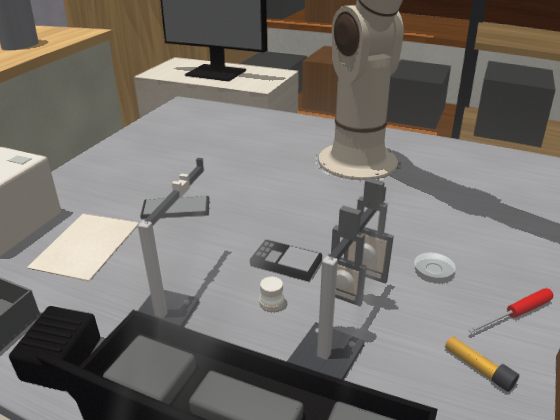

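View pics/top0.png

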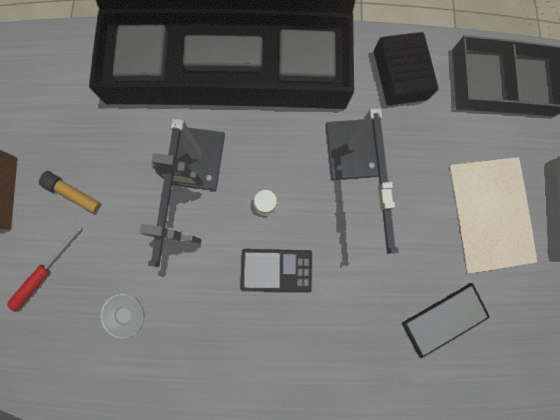

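The overview shows the intake rail at top-image (155,264)→(178,122) with the front carrier near (155,231). The parking rail runs (392,250)→(376,112), with the clip near (388,195). I'll zoom in for the measurement.

Run:
```python
import cv2,numpy as np
im=cv2.imread('pics/top0.png')
a=cv2.resize(im[105:275,125:225],None,fx=3.5,fy=3.5,interpolation=cv2.INTER_CUBIC)
b=cv2.resize(im[105:275,325:425],None,fx=3.5,fy=3.5,interpolation=cv2.INTER_CUBIC)
o=np.hstack([a,b]);o=cv2.convertScaleAbs(o,alpha=1.7)
cv2.imwrite('pics/topz.png',o);print(o.shape)
s=cv2.imread('pics/scene0.png')
a=cv2.resize(s[150:320,130:220],None,fx=3.5,fy=3.5,interpolation=cv2.INTER_CUBIC)
b=cv2.resize(s[170:340,310:400],None,fx=3.5,fy=3.5,interpolation=cv2.INTER_CUBIC)
cv2.imwrite('pics/sz.png',cv2.convertScaleAbs(np.hstack([a,b]),alpha=1.7))
```

```text
(595, 700, 3)
```

View pics/topz.png

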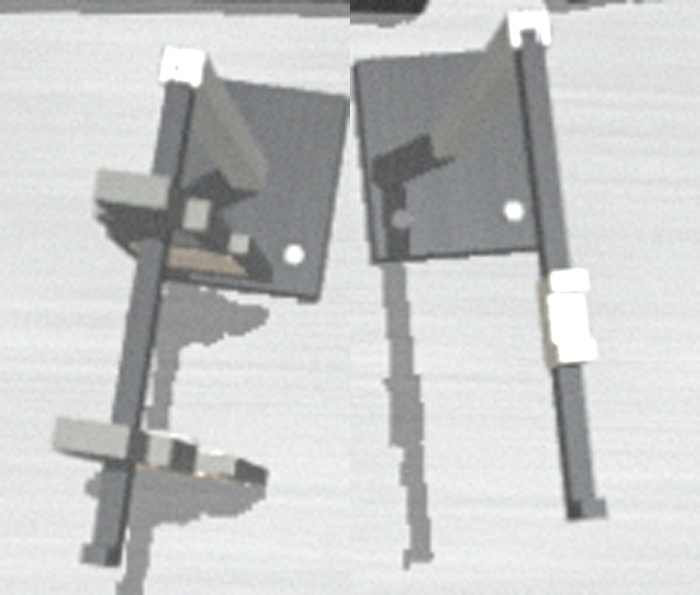

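View pics/sz.png

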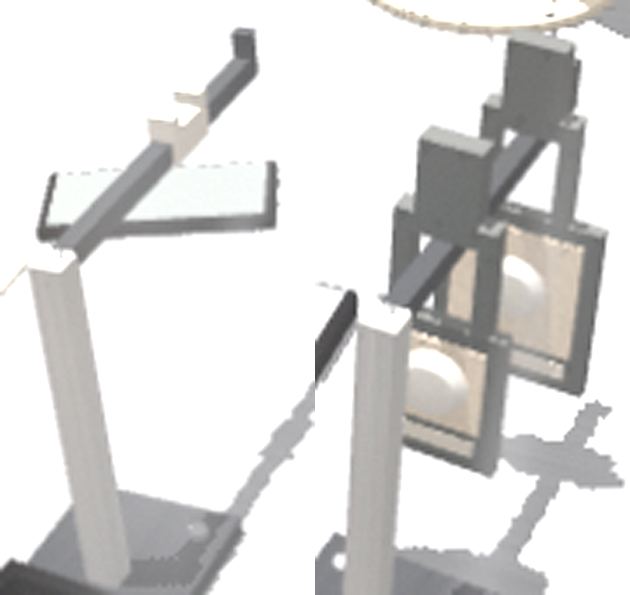

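```bash
cat > fit.py <<'E'
from h import *
from scipy.optimize import least_squares
c=load('top0')
L=lambda p:np.array(p)/3.5+[125,105]-.36
R=lambda p:(np.array(p)-[350,0])/3.5+[325,105]-.36
tc=lambda P,z:[onz(c,L(p),z) for p in P]
for n,P in(('front',[(58,418),(132,428),(128,460),(53,447)]),('other',[(97,168),(170,178),(168,208),(95,197)])):
    q=np.array(tc(P,.246)); d=q[1]-q[0]; print(n,q.mean(0).round(4),'width',np.linalg.norm(d[:2]).round(4),'th',np.linalg.norm(q[3]-q[0]).round(4),'yaw of x',np.degrees(np.arctan2(-d[0],-d[1])+0).round(1), np.degrees(np.arctan2(*(q[1]-q[0])[:2])))
# rails
print('intake lug top-left outer',onz(c,L((83,557)),.214),'right',onz(c,L((109,562)),.214))
print('intake top left edge',[onz(c,L(p),.2).round(4).tolist() for p in((168,85),(98,500))])
print('park right edge',[onz(c,R(p),.2).round(4).tolist() for p in((543,40),(567,250),(593,498))])
print('park lug top right outer',onz(c,R((607,516)),.214), 'left',onz(c,R((582,518)),.214))
print('clip outer lip outer edge',onz(c,R((572,362)),.213),'inner',onz(c,R((568,270)),.213))
print('clip',[onz(c,R(p),.213).round(4).tolist() for p in ((558,365),(597,360),(550,270),(588,270))])
sc=onz(c,(276,271),.02); print('scale',sc,'jar',onz(c,(264,200),.048))
E
python3 fit.py
```

```text
front [0.5376 0.1634 0.246 ] width 0.0282 th 0.0109 yaw of x 6.2 -173.7659005566539
other [0.6323 0.1533 0.246 ] width 0.0283 th 0.0112 yaw of x 7.0 -173.03837902245826
intake lug top-left outer [0.49367851 0.17333017 0.214     ] right [0.49203702 0.1630307  0.214     ]
intake top left edge [[0.6863, 0.152, 0.2], [0.5164, 0.1718, 0.2]]
park right edge [[0.7141, -0.1471, 0.2], [0.625, -0.1558, 0.2], [0.524, -0.1658, 0.2]]
park lug top right outer [ 0.51631459 -0.16751979  0.214     ] left [ 0.51539554 -0.15741415  0.214     ]
clip outer lip outer edge [ 0.57721363 -0.15393943  0.213     ] inner [ 0.61427377 -0.15267993  0.213     ]
clip [[0.5759, -0.1482, 0.213], [0.5783, -0.1641, 0.213], [0.6141, -0.1453, 0.213], [0.6145, -0.1609, 0.213]]
scale [ 0.48585976 -0.00385431  0.02      ] jar [0.60784234 0.01986868 0.048     ]
```

```bash
cat >> h.py <<'E'
from scipy.spatial.transform import Rotation as Ro
def rows(target,yaw,n,claw,tilt=(np.pi,0)):
    s=env.sense(); p0=s['eef_pos']; R0=Ro.from_euler('xyz',s['ee_rot']); R1=Ro.from_euler('xyz',[tilt[0],tilt[1],yaw])
    w=(R0.inv()*R1).as_rotvec(); d=(np.array(target)-p0)/n
    print('pos',p0.round(4),'rot',s['ee_rot'].round(4),'F',s['ft_force'].round(2),'T',s['ft_torque'].round(2),'op',round(float(s['opening']),3),'t',round(float(s['time_s']),2))
    for i in range(n):
        Ri=R0*Ro.from_rotvec(w*i/n); t=Ri.inv().apply(d)*1000
        print([*t.round(1).tolist(),*np.degrees(w/n).round(2).tolist(),claw])
def rail(e,yaw):
    x=np.array([np.cos(yaw),np.sin(yaw),0]); y=np.array([-x[1],x[0],0]); return lambda a,b,c: np.array(e)+a*x+b*y+np.array([0,0,c])
YI,YP=np.radians(-6.6),np.radians(5.6)
I=rail([.493,.168,.2],YI); P=rail([.516,-.1625,.2],YP)
E
python3 -c "
from h import *
rows([.5376,.1634,.30],np.pi/2+YI,10,.7)"
```

```text
pos [0.2576 0.5961 0.2258] rot [-3.1398e+00 -1.0000e-04  2.7338e+00] F [-0.17  0.41 -0.34] T [-0.01  0.01  0.  ] op 0.999 t 0.1
[-42.9, -28.6, -7.4, -0.01, 0.01, 7.32, 0.7]
[-46.2, -22.9, -7.4, -0.01, 0.01, 7.32, 0.7]
[-48.7, -16.9, -7.4, -0.01, 0.01, 7.32, 0.7]
[-50.5, -10.5, -7.4, -0.01, 0.01, 7.32, 0.7]
[-51.4, -4.0, -7.4, -0.01, 0.01, 7.32, 0.7]
[-51.5, 2.6, -7.4, -0.01, 0.01, 7.32, 0.7]
[-50.7, 9.1, -7.4, -0.01, 0.01, 7.32, 0.7]
[-49.1, 15.5, -7.4, -0.01, 0.01, 7.32, 0.7]
[-46.8, 21.7, -7.4, -0.01, 0.01, 7.32, 0.7]
[-43.6, 27.5, -7.4, -0.01, 0.01, 7.32, 0.7]
```

>>> {"api": "step_arm", "payload": {
  "plan": [
    [[-43,-28.6,-12,0,0,7.3,0.7],[-46,-23,-12,0,0,7.3,0.7],[-48.7,-17,-12,0,0,7.3,0.7],[-50.5,-10.5,-12,0,0,7.3,0.7],[-51.4,-4,-8,0,0,7.3,0.7],[-51.5,2.6,-8,0,0,7.3,0.7],[-50.7,9,-4,0,0,7.3,0.7],[-49,15.5,-4,0,0,7.3,0.7]]
  ]
}}

```text
time_s: 1.1
eef_pos: [0.4793, 0.2398, 0.2955]
ee_rot: [-3.134, 0.003, 1.691]
ft_force: [0.5, 1.4, 0.4]
opening: 0.703
```

```bash
python3 -c "
from h import *
rows([.5376,.1634,.30],np.pi/2+YI,3,.7)"
```

```text
pos [0.4793 0.2398 0.2955] rot [-3.1335  0.0034  1.6913] F [0.5  1.41 0.36] T [-0.06 -0.02 -0.  ] op 0.703 t 1.1
[-27.6, 16.2, -1.5, -0.15, 0.08, 4.5, 0.7]
[-26.2, 18.3, -1.5, -0.15, 0.08, 4.5, 0.7]
[-24.7, 20.4, -1.5, -0.15, 0.08, 4.5, 0.7]
```

>>> {"api": "step_arm", "payload": {
  "plan": [
    [[-27.6,16.2,-2,0,0,4.5,0.7],[-26.2,18.3,-2,0,0,4.5,0.7],[-24.7,20.4,-2,0,0,4.5,0.7],[0,0,0,0,0,0,0.7]]
  ]
}}

```text
time_s: 1.6
eef_pos: [0.5417, 0.1566, 0.3009]
ee_rot: [-3.134, 0.006, 1.438]
ft_force: [-0.5, -0.9, 0.2]
opening: 0.701
```

Run:
```python
from h import *
c=snap('wrist','w1')
print(np.round(c['cam_to_world'],3).tolist())
rows(I(.0455,0,.0195),np.pi/2+YI,2,.7)
im=cv2.imread('pics/w1.png')
def wire(S,F,z=0):
    return [S(*p) for p in F]
for S,col in((I,(0,0,255)),):
    for q in ([(0,5,.0),(.19,5e-3,0)],):pass
    E=[((0,b,0),(.197,b,0)) for b in(-.005,.005)]+[((a,-.005,.014),(a,.005,.014)) for a in(0,.008)]
    s=.0455; t=[(s-.006,-.014,.046),(s+.006,-.014,.046),(s+.006,.014,.046),(s-.006,.014,.046)]
    E+=[(t[i],t[(i+1)%4]) for i in range(4)]
    for a,b in E:
        L=np.array([S(*(np.array(a)+(np.array(b)-a)*k)) for k in np.linspace(0,1,20)])
        cv2.polylines(im,[proj(c,L).astype(int).reshape(-1,1,2)],False,col,1)
cv2.imwrite('pics/w1o.png',im)
```

```text
[[0.991, -0.125, -0.046, 0.552], [-0.133, -0.945, -0.298, 0.237], [-0.006, 0.301, -0.954, 0.458], [0.0, 0.0, 0.0, 1.0]]
pos [0.5407 0.1585 0.3007] rot [-3.1331  0.0055  1.4414] F [-0.38  0.57  1.55] T [-0.06  0.08 -0.01] op 0.7 t 1.65
[2.2, -1.2, 40.6, -0.25, 0.16, -0.41, 0.7]
[2.1, -1.3, 40.6, -0.25, 0.16, -0.41, 0.7]
```

View pics/w1o.png

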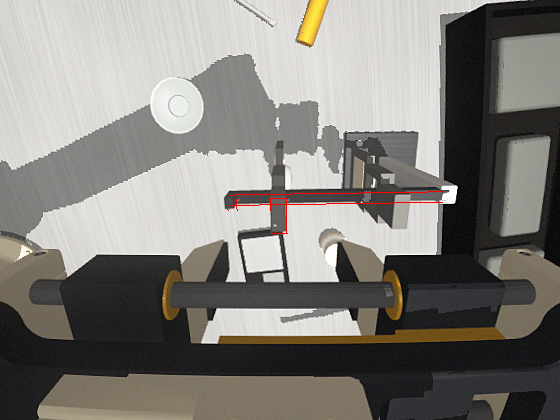

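The overlay agrees with the rail, end stop and tab to about 1–2 mm (tab 270–287, 194–233). I'll descend and grip.

>>> {"api": "step_arm", "payload": {
  "plan": [
    [[2.2,-1.2,30,-0.3,0.2,-0.4,0.7],[2,-1.3,30,-0.3,0.1,-0.4,0.7],[0,0,18,0,0,0,0.7],[0,0,3,0,0,0,0.7]]
  ]
}}

```text
time_s: 2.15
eef_pos: [0.5369, 0.1694, 0.2175]
ee_rot: [3.141, -0.004, 1.464]
ft_force: [0.7, -0.0, -0.6]
opening: 0.702
```

```bash
python3 -c "
from h import *
rows(I(.0455,0,.0195),np.pi/2+YI,1,.7)"
```

```text
pos [0.5369 0.1694 0.2175] rot [ 3.141  -0.0037  1.464 ] F [ 0.7  -0.02 -0.56] T [-0.05  0.07 -0.02] op 0.702 t 2.15
[-6.4, 2.0, -2.0, 0.03, -0.21, 0.48, 0.7]
```

>>> {"api": "step_arm", "payload": {
  "plan": [
    [[-6,1.5,-2,0,-0.2,0.4,0.7],[0,0,0,0,0,0,0.7]]
  ]
}}

```text
time_s: 2.4
eef_pos: [0.5381, 0.1643, 0.2207]
ee_rot: [3.14, -0.001, 1.458]
ft_force: [-0.1, 0.5, -0.0]
opening: 0.697
```

```bash
python3 -c "
from h import *
rows(I(.0455,0,.0195),np.pi/2+YI,1,.7)"
```

```text
pos [0.5381 0.1643 0.2207] rot [ 3.1402e+00 -9.0000e-04  1.4584e+00] F [-0.14  0.54 -0.04] T [-0.1   0.03 -0.02] op 0.697 t 2.4
[-1.5, 0.2, 1.2, 0.08, -0.05, 0.16, 0.7]
```

>>> {"api": "step_arm", "payload": {
  "plan": [
    [[-1.5,0,1,0,0,0,0],[0,0,0,0,0,0,0],[0,0,0,0,0,0,0],[0,0,0,0,0,0,0],[0,0,0,0,0,0,0]]
  ],
  "squeeze": 35
}}

```text
time_s: 3.02
eef_pos: [0.539, 0.163, 0.2216]
ee_rot: [3.137, -0.003, 1.458]
ft_force: [0.0, 0.1, 0.3]
opening: 0.209
```

```bash
python3 -c "
from h import *
rows(I(.0455,0,.0405),np.pi/2+YI,1,0)"
```

```text
pos [0.539  0.163  0.2216] rot [ 3.1373e+00 -2.6000e-03  1.4580e+00] F [0.01 0.15 0.26] T [-0.1   0.05 -0.  ] op 0.209 t 3.02
[-0.3, -0.7, -18.9, 0.25, -0.15, 0.14, 0]
```

Still closing (12 mm is 0.13).

>>> {"api": "step_arm", "payload": {
  "plan": [
    [[0,0,0,0,0,0,0],[0,0,0,0,0,0,0],[0,0,0,0,0,0,0]]
  ]
}}

```text
time_s: 3.4
eef_pos: [0.539, 0.163, 0.2216]
ee_rot: [3.137, -0.002, 1.458]
ft_force: [1.2, -0.1, -0.3]
opening: 0.129
```

```bash
python3 -c "
from h import *
rows(I(.0455,0,.0405),np.pi/2+YI,1,0)"
```

```text
pos [0.539  0.163  0.2216] rot [ 3.1374e+00 -2.5000e-03  1.4581e+00] F [ 1.21 -0.1  -0.33] T [-0.13  0.09  0.03] op 0.129 t 3.4
[-0.3, -0.6, -18.9, 0.24, -0.14, 0.15, 0]
```

>>> {"api": "step_arm", "payload": {
  "plan": [
    [[0,0,-8,0.2,-0.1,0.1,0],[0,0,-10,0,0,0,0],[0,0,-4,0,0,0,0],[0,0,0,0,0,0,0]]
  ]
}}

```text
time_s: 3.9
eef_pos: [0.5385, 0.1629, 0.2447]
ee_rot: [-3.141, -0.0, 1.456]
ft_force: [-0.2, -1.0, -2.0]
opening: 0.128
```

```bash
python3 -c "
from h import *
rows(I(-.04,0,.0446),np.pi/2+YI,5,0)"
```

```text
pos [0.5385 0.1629 0.2447] rot [-3.1410e+00 -1.0000e-04  1.4563e+00] F [-0.22 -1.03 -2.02] T [-0.09  0.04  0.02] op 0.128 t 3.9
[-0.0, -17.1, 0.0, -0.01, -0.0, 0.01, 0]
[-0.0, -17.1, 0.0, -0.01, -0.0, 0.01, 0]
[-0.0, -17.1, 0.0, -0.01, -0.0, 0.01, 0]
[-0.0, -17.1, 0.0, -0.01, -0.0, 0.01, 0]
[-0.0, -17.1, 0.0, -0.01, -0.0, 0.01, 0]
```

>>> {"api": "step_arm", "payload": {
  "plan": [
    [[0,-10,0,0,0,0,0],[0,-14,0,0,0,0,0],[0,-14,0,0,0,0,0],[0,-14,0,0,0,0,0],[0,-14,0,0,0,0,0]]
  ]
}}

```text
time_s: 4.53
eef_pos: [0.4674, 0.1707, 0.2439]
ee_rot: [-3.139, 0.001, 1.456]
ft_force: [-0.2, -0.3, -1.7]
opening: 0.128
```

```bash
python3 -c "
from h import *
rows(I(-.045,0,.0446),np.pi/2+YI,2,0)"
```

```text
pos [0.4674 0.1707 0.2439] rot [-3.1391e+00  6.0000e-04  1.4564e+00] F [-0.19 -0.3  -1.74] T [0.01 0.06 0.01] op 0.128 t 4.53
[0.1, -9.7, -0.3, -0.07, 0.02, 0.02, 0]
[0.1, -9.7, -0.3, -0.07, 0.02, 0.02, 0]
```

>>> {"api": "step_arm", "payload": {
  "plan": [
    [[0,-10,0,0,0,0,0],[0,-10,0,0,0,0,0]]
  ]
}}

```text
time_s: 4.78
eef_pos: [0.4457, 0.1734, 0.2442]
ee_rot: [-3.139, 0.0, 1.457]
ft_force: [0.7, 0.6, -0.6]
opening: 0.129
```

```bash
python3 -c "
from h import *
rows(P(-.055,0,.0446),np.pi/2+YP,9,0)"
```

```text
pos [0.4457 0.1734 0.2442] rot [-3.1395e+00  4.0000e-04  1.4571e+00] F [ 0.66  0.6  -0.62] T [-0.09  0.06 -0.01] op 0.129 t 4.78
[-37.5, 6.0, -0.0, -0.01, 0.0, -1.35, 0]
[-37.6, 5.1, -0.0, -0.01, 0.0, -1.35, 0]
[-37.7, 4.2, -0.0, -0.01, 0.0, -1.35, 0]
[-37.8, 3.4, -0.0, -0.01, 0.0, -1.35, 0]
[-37.9, 2.5, -0.0, -0.01, 0.0, -1.35, 0]
[-37.9, 1.6, -0.0, -0.01, 0.0, -1.35, 0]
[-37.9, 0.7, -0.0, -0.01, 0.0, -1.35, 0]
[-38.0, -0.2, -0.0, -0.01, 0.0, -1.35, 0]
[-37.9, -1.1, -0.0, -0.01, 0.0, -1.35, 0]
```

>>> {"api": "step_arm", "payload": {
  "plan": [
    [[-15,2,0,0,0,-0.6,0],[-30,5,0,0,0,-1.3,0],[-38,5,0,0,0,-1.5,0],[-40,4,0,0,0,-1.5,0],[-40,3,0,0,0,-1.5,0],[-40,2,0,0,0,-1.5,0],[-40,1,0,0,0,-1.5,0],[-38,0,0,0,0,-1.5,0],[-30,-1,0,0,0,-1,0],[-18,-1,0,0,0,-0.5,0]]
  ]
}}

```text
time_s: 6.02
eef_pos: [0.4624, -0.1633, 0.2455]
ee_rot: [3.138, -0.001, 1.686]
ft_force: [0.5, 0.4, -2.9]
opening: 0.127
```

```bash
python3 -c "
from h import *
rows(P(-.055,0,.0446),np.pi/2+YP,2,0)"
```

```text
pos [ 0.4624 -0.1633  0.2455] rot [ 3.1377e+00 -6.0000e-04  1.6859e+00] F [ 0.5   0.39 -2.9 ] T [-0.04  0.07 -0.01] op 0.127 t 6.03
[-2.2, -0.8, 0.5, 0.11, -0.02, 0.5, 0]
[-2.2, -0.8, 0.5, 0.11, -0.02, 0.5, 0]
```

Settle at the pre-entry pose and check all views before threading.

>>> {"api": "step_arm", "payload": {
  "plan": [
    [[-4.4,-1.5,1,0.2,0,1,0],[0,0,0,0,0,0,0],[0,0,0,0,0,0,0]]
  ]
}}

```text
time_s: 6.4
eef_pos: [0.461, -0.1675, 0.2443]
ee_rot: [-3.142, -0.001, 1.665]
ft_force: [-0.7, 0.1, -1.9]
opening: 0.129
```

```bash
cat > ov.py <<'E'
from h import *
def draw(name,f,crop,sc,o=None):
    c=snap(name,f); im=cv2.imread(f'pics/{f}.png'); s=env.sense()
    im=cv2.resize(im,None,fx=sc,fy=sc,interpolation=cv2.INTER_CUBIC)
    def pl(pts,col): cv2.polylines(im,[((proj(c,pts)+.5)*sc).astype(int).reshape(-1,1,2)],False,col,1)
    for b in(-.005,.005): pl([P(a,b,0) for a in np.linspace(0,.19,20)],(0,0,255))
    pl([P(0,-.005,.014),P(0,.005,.014),P(.008,.005,.014),P(.008,-.005,.014),P(0,-.005,.014)],(0,0,255))
    R=Ro.from_euler('xyz',s['ee_rot']); S=lambda x,y,z: s['eef_pos']+R.apply([-y,x,0.0216-z]) # carrier frame from nominal grip (sign of tool x = -rail y? check)
    for Q in([(0,-.015,0),(0,.015,0),(0,.015,-.044),(0,-.015,-.044),(0,-.015,0)],[(0,-.04,-.044),(0,.04,-.044),(0,.04,-.139),(0,-.04,-.139),(0,-.04,-.044)]): pl([S(*q) for q in Q],(0,255,0))
    x0,y0,x1,y1=[int(v*sc) for v in crop]; return im[y0:y1,x0:x1]
E
python3 - <<'E'
from ov import *
a=draw('top','t2',(340,100,460,330),2.5); b=draw('scene','s2',(120,120,300,350),2.5)
o=np.hstack([a,b]);cv2.imwrite('pics/o2.png',cv2.convertScaleAbs(o,alpha=1.3));print(o.shape)
rows(P(-.055,0,.0446),np.pi/2+YP,2,0)
R=Ro.from_euler('xyz',env.sense()['ee_rot']).as_matrix();print(R.round(2))
E
```

```text
(575, 750, 3)
pos [ 0.4611 -0.1675  0.2444] rot [ 3.1415e+00 -1.1000e-03  1.6657e+00] F [ 0.08  0.03 -1.48] T [-0.07  0.04  0.01] op 0.128 t 6.5
[-0.2, 0.1, -0.1, 0.0, -0.03, -0.08, 0]
[-0.2, 0.1, -0.1, 0.0, -0.03, -0.08, 0]
[[-0.09  1.   -0.  ]
 [ 1.    0.09  0.  ]
 [ 0.    0.   -1.  ]]
```

View pics/o2.png

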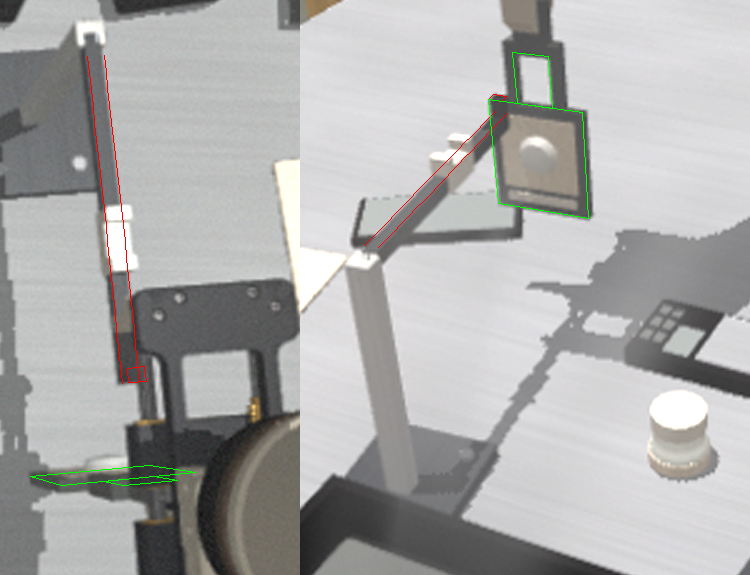

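The overlay confirms the carrier is upright in the grip: the green outline matches the plate at (488–592, 95–218) and lines up with the rail. I'll thread it over the end stop at +23 mm.

>>> {"api": "step_arm", "payload": {
  "plan": [
    [[0,8,0,0,0,0,0],[0,14,0,0,0,0,0],[0,16,0,0,0,0,0],[0,16,0,0,0,0,0],[0,16,0,0,0,0,0],[0,12,0,0,0,0,0],[0,4,0,0,0,0,0]]
  ]
}}

```text
time_s: 7.38
eef_pos: [0.5548, -0.1565, 0.2439]
ee_rot: [3.141, -0.001, 1.669]
ft_force: [-0.2, 1.1, -1.6]
opening: 0.129
```

```bash
python3 -c "
from h import *
rows(P(.033,0,.0276),np.pi/2+YP,2,0)"
```

```text
pos [ 0.5548 -0.1565  0.2439] rot [ 3.1406e+00 -1.4000e-03  1.6693e+00] F [-0.18  1.15 -1.59] T [-0.11  0.07 -0.01] op 0.129 t 7.38
[-1.1, -3.1, 8.1, 0.03, -0.04, 0.02, 0]
[-1.1, -3.1, 8.1, 0.03, -0.04, 0.02, 0]
```

>>> {"api": "step_arm", "payload": {
  "plan": [
    [[-1,-4,6,0,0,0,0],[-1,0,8,0,0,0,0],[0,0,3,0,0,0,0],[0,0,0,0,0,0,0]]
  ]
}}

```text
time_s: 7.88
eef_pos: [0.5491, -0.1596, 0.2249]
ee_rot: [-3.14, -0.002, 1.668]
ft_force: [0.7, 0.9, -1.8]
opening: 0.13
```

```bash
python3 -c "
from h import *
rows(P(.05,0,.0276),np.pi/2+YP,2,0)"
```

```text
pos [ 0.5491 -0.1596  0.2249] rot [-3.1402e+00 -1.8000e-03  1.6681e+00] F [ 0.71  0.91 -1.82] T [-0.03  0.02 -0.03] op 0.13 t 7.88
[0.2, 8.4, -1.3, -0.04, -0.05, -0.01, 0]
[0.2, 8.4, -1.3, -0.04, -0.05, -0.01, 0]
```

>>> {"api": "step_arm", "payload": {
  "plan": [
    [[0,6,-1,0,0,0,0],[0,6,0,0,0,0,0],[0,3,0,0,0,0,0],[0,0,0,0,0,0,0]]
  ]
}}

```text
time_s: 8.38
eef_pos: [0.5659, -0.1579, 0.2268]
ee_rot: [3.141, -0.002, 1.668]
ft_force: [0.0, 0.6, -1.3]
opening: 0.131
```

>>> {"api": "step_arm", "payload": {
  "plan": [
    [[0,2,0,0,0,0,0],[0,0,0,0,0,0,0]]
  ]
}}

```text
time_s: 8.62
eef_pos: [0.5679, -0.1577, 0.2268]
ee_rot: [3.141, -0.002, 1.668]
ft_force: [0.1, -0.1, -2.5]
opening: 0.125
```

>>> {"api": "step_arm", "payload": {
  "plan": [
    [[0,2,0,0,0,0,0],[0,0,0,0,0,0,0]]
  ]
}}

```text
time_s: 8.88
eef_pos: [0.5699, -0.1575, 0.2268]
ee_rot: [3.141, -0.002, 1.668]
ft_force: [0.7, -0.4, -1.4]
opening: 0.127
```

>>> {"api": "step_arm", "payload": {
  "plan": [
    [[0,2,0,0,0,0,0],[0,0,0,0,0,0,0]]
  ]
}}

```text
time_s: 9.12
eef_pos: [0.5719, -0.1574, 0.2268]
ee_rot: [3.141, -0.002, 1.668]
ft_force: [0.3, -0.7, -2.0]
opening: 0.127
```

>>> {"api": "step_arm", "payload": {
  "plan": [
    [[0,2,0,0,0,0,0],[0,0,0,0,0,0,0]]
  ]
}}

```text
time_s: 9.38
eef_pos: [0.5731, -0.1574, 0.2266]
ee_rot: [-3.14, -0.002, 1.668]
ft_force: [-0.6, -0.8, -2.1]
opening: 0.126
```

>>> {"api": "step_arm", "payload": {
  "plan": [
    [[0,2,0,0,0,0,0],[0,0,0,0,0,0,0]]
  ]
}}

```text
time_s: 9.62
eef_pos: [0.5732, -0.1575, 0.2262]
ee_rot: [-3.136, -0.003, 1.667]
ft_force: [0.3, 0.9, -2.1]
opening: 0.129
```

>>> {"api": "step_arm", "payload": {
  "plan": [
    [[0,2,0,0,0,0,0],[0,0,0,0,0,0,0]]
  ]
}}

```text
time_s: 9.88
eef_pos: [0.5733, -0.1575, 0.2258]
ee_rot: [-3.132, -0.003, 1.667]
ft_force: [-1.4, 0.0, -1.4]
opening: 0.127
```

```bash
python3 -c "
from h import *
rows(P(.05,0,.0276),np.pi/2+YP,2,0)"
```

```text
pos [ 0.5733 -0.1575  0.2258] rot [-3.1316 -0.0032  1.6668] F [-1.42  0.03 -1.45] T [-0.05  0.32 -0.02] op 0.127 t 9.88
[0.3, -3.8, -0.8, -0.29, -0.09, -0.05, 0]
[0.3, -3.7, -0.9, -0.29, -0.09, -0.05, 0]
```

Contact is clear at TCP x≈0.573: motion stopped and the moment rose to 0.32. Mid-seat is therefore 24 mm further, s≈81 mm, against 80 mm from vision. I'll lift over the lip.

>>> {"api": "step_arm", "payload": {
  "plan": [
    [[0,-3,0,-0.5,-0.1,0,0],[0,0,-8,0,0,0,0],[0,0,-10,0,0,0,0],[0,0,0,0,0,0,0]]
  ]
}}

```text
time_s: 10.38
eef_pos: [0.5728, -0.1576, 0.2464]
ee_rot: [3.136, -0.0, 1.668]
ft_force: [-0.4, 0.1, -2.4]
opening: 0.133
```

```bash
python3 -c "
from h import *
rows([.5969,-.1550,.2446],np.pi/2+YP,3,0)"
```

```text
pos [ 0.5728 -0.1576  0.2464] rot [ 3.1363e+00 -2.0000e-04  1.6675e+00] F [-0.38  0.12 -2.37] T [-0.08  0.1   0.01] op 0.133 t 10.38
[0.1, 8.1, 0.6, 0.1, -0.0, -0.02, 0]
[0.1, 8.1, 0.6, 0.1, -0.0, -0.02, 0]
[0.1, 8.1, 0.6, 0.1, -0.0, -0.02, 0]
```

>>> {"api": "step_arm", "payload": {
  "plan": [
    [[0,7,0,0.1,0,0,0],[0,9,1,0.1,0,0,0],[0,7,0,0.1,0,0,0],[0,0,0,0,0,0,0]]
  ]
}}

```text
time_s: 10.88
eef_pos: [0.598, -0.1547, 0.245]
ee_rot: [3.142, -0.0, 1.668]
ft_force: [0.8, -0.6, -2.0]
opening: 0.126
```

```bash
python3 -c "
from h import *
rows([.5969,-.1550,.228],np.pi/2+YP,2,0)"
```

```text
pos [ 0.598  -0.1547  0.245 ] rot [ 3.1415e+00 -4.0000e-04  1.6683e+00] F [ 0.84 -0.6  -2.02] T [-0.1   0.12  0.04] op 0.126 t 10.88
[-0.1, -0.6, 8.5, 0.0, -0.01, -0.01, 0]
[-0.1, -0.6, 8.5, 0.0, -0.01, -0.01, 0]
```

>>> {"api": "step_arm", "payload": {
  "plan": [
    [[0,-1.1,5,0,0,0,0],[0,0,7,0,0,0,0],[0,0,3,0,0,0,0],[0,0,0,0,0,0,0]]
  ]
}}

```text
time_s: 11.38
eef_pos: [0.5957, -0.1549, 0.2279]
ee_rot: [-3.139, -0.001, 1.668]
ft_force: [-0.8, -0.6, -1.8]
opening: 0.126
```

>>> {"api": "step_arm", "payload": {
  "plan": [
    [[0,0,1,0,0,0,0],[0,0,0,0,0,0,0]]
  ]
}}

```text
time_s: 11.62
eef_pos: [0.5957, -0.155, 0.2271]
ee_rot: [-3.14, -0.001, 1.668]
ft_force: [0.8, 0.1, -2.7]
opening: 0.127
```

Run:
```python
from ov import *
rows([.5969,-.1550,.2266],np.pi/2+YP,1,0)
a=draw('top','t3',(340,100,460,290),2.5); b=draw('scene','s3',(120,120,300,310),2.5)
cv2.imwrite('pics/o3.png',cv2.convertScaleAbs(np.hstack([a,b]),alpha=1.3))
```

```text
pos [ 0.5957 -0.155   0.2271] rot [-3.1396e+00 -7.0000e-04  1.6677e+00] F [ 0.84  0.06 -2.72] T [-0.07  0.02 -0.03] op 0.127 t 11.62
[-0.1, 1.2, 0.5, -0.11, -0.04, -0.05, 0]
```

View pics/o3.png

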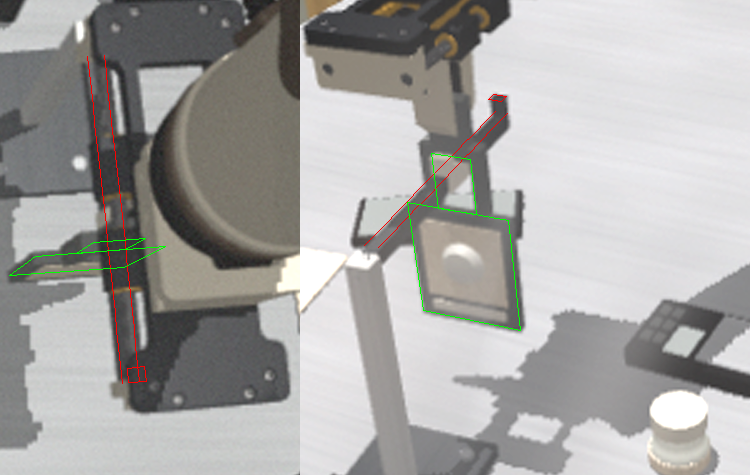

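The carrier hangs in line on the parking rail at the clip, with the outline matching at (408–522, 203–330). I'll lower it the last millimetre until it bears on the seat.

>>> {"api": "step_arm", "payload": {
  "plan": [
    [[0,0.8,0.6,0,0,0,0],[0,0,0,0,0,0,0]]
  ]
}}

```text
time_s: 11.98
eef_pos: [0.5969, -0.155, 0.2268]
ee_rot: [-3.14, -0.001, 1.668]
ft_force: [-0.8, 0.6, -1.5]
opening: 0.13
```

>>> {"api": "step_arm", "payload": {
  "plan": [
    [[0,0,1,0,0,0,0],[0,0,0,0,0,0,0]]
  ]
}}

```text
time_s: 12.22
eef_pos: [0.5971, -0.1551, 0.2267]
ee_rot: [-3.141, -0.0, 1.668]
ft_force: [0.5, 0.1, -1.8]
opening: 0.127
```

>>> {"api": "step_arm", "payload": {
  "plan": [
    [[0,0,1,0,0,0,0],[0,0,0,0,0,0,0]]
  ]
}}

```text
time_s: 12.48
eef_pos: [0.5973, -0.1551, 0.2266]
ee_rot: [3.141, -0.0, 1.668]
ft_force: [-1.2, 0.1, -1.8]
opening: 0.131
```

```bash
python3 -c "
from h import *
rows([.5969,-.1550,.2266],np.pi/2+YP,1,0)"
```

```text
pos [ 0.5973 -0.1551  0.2266] rot [ 3.1413e+00 -3.0000e-04  1.6677e+00] F [-1.24  0.13 -1.82] T [-0.05  0.04 -0.03] op 0.131 t 12.47
[0.2, -0.4, 0.0, 0.02, -0.02, -0.05, 0]
```

It stopped at exactly seat height (TCP 0.2266, so +5 mm), and s is right too. Releasing gently.

>>> {"api": "step_arm", "payload": {
  "plan": [
    [[0,0,0,0,0,0,0.16],[0,0,0,0,0,0,0.2],[0,0,0,0,0,0,0.3],[0,0,0,0,0,0,0.5],[0,0,0,0,0,0,0.5],[0,0,0,0,0,0,0.5]]
  ]
}}

```text
time_s: 13.22
eef_pos: [0.5979, -0.1552, 0.2265]
ee_rot: [3.14, 0.0, 1.668]
ft_force: [0.8, 0.1, 0.3]
opening: 0.493
```

Run:
```python
from ov import *
rows([.5969,-.1550,.2266],np.pi/2+YP,1,0)
b=draw('scene','s4',(120,120,300,310),3)
cv2.imwrite('pics/o4.png',cv2.convertScaleAbs(b,alpha=1.3))
```

```text
pos [ 0.5979 -0.1552  0.2265] rot [3.1402e+00 2.0000e-04 1.6677e+00] F [0.76 0.13 0.26] T [-0.07  0.04 -0.07] op 0.493 t 13.22
[0.3, -0.9, -0.1, 0.08, 0.01, -0.05, 0]
```

View pics/o4.png

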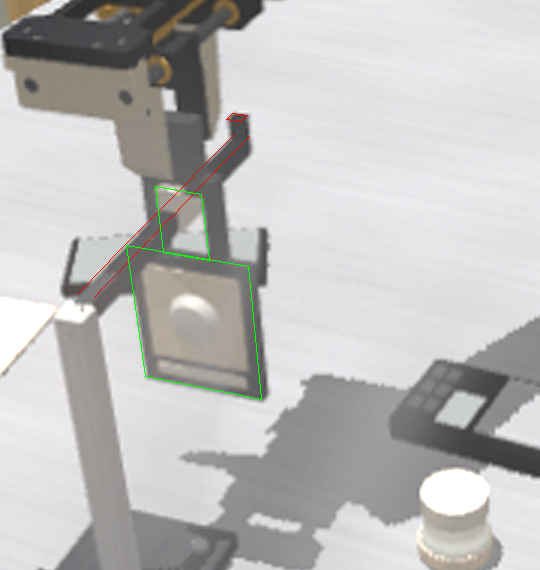

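After release the carrier hangs upright with its outline unchanged at (128–265, 247–400), and the load is off the wrist. I'll retreat straight up.

>>> {"api": "step_arm", "payload": {
  "plan": [
    [[0,-0.5,-8,0,0,0,0.5],[0,0,-15,0,0,0,0.5],[0,0,-25,0,0,0,0.5],[0,0,-30,0,0,0,0.5],[0,0,-30,0,0,0,0.5],[0,0,0,0,0,0,0.5],[0,0,0,0,0,0,0.5],[0,0,0,0,0,0,0.5]]
  ]
}}

```text
time_s: 14.28
eef_pos: [0.5974, -0.1556, 0.343]
ee_rot: [3.137, 0.001, 1.667]
ft_force: [-0.4, -0.9, 0.5]
opening: 0.499
```

Run:
```python
from h import *
s=env.sense();print(s['eef_pos'],s['ft_force'])
c=snap('scene','s5');im=cv2.imread('pics/s5.png')
c2=snap('scene','s6');print('diff',np.abs(c['pixels'].astype(int)-c2['pixels'])[170:260,150:220].mean())
im=cv2.resize(im,None,fx=3,fy=3,interpolation=cv2.INTER_CUBIC)
for col,z in(((0,255,0),.005),((0,0,255),.013)):
  for Q in([(-.015,0),(.015,0),(.015,-.044),(-.015,-.044),(-.015,0)],[(-.04,-.044),(.04,-.044),(.04,-.139),(-.04,-.139),(-.04,-.044)],[(-.014,.01),(-.014,.046),(.014,.046),(.014,.01)]):
    pts=[P(.0815,y,z+h) for y,h in Q]
    if z==.005: cv2.polylines(im,[((proj(c,pts)+.5)*3).astype(int).reshape(-1,1,2)],False,col,1)
cv2.imwrite('pics/o5.png',cv2.convertScaleAbs(np.hstack([im[360:900,390:700],im[500:1040,940:1240]]),alpha=1.4))
```

```text
[ 0.597362   -0.155571    0.34300857] [-0.35011643 -0.90570778  0.52216151]
diff 0.5707407407407408
```

View pics/o5.png

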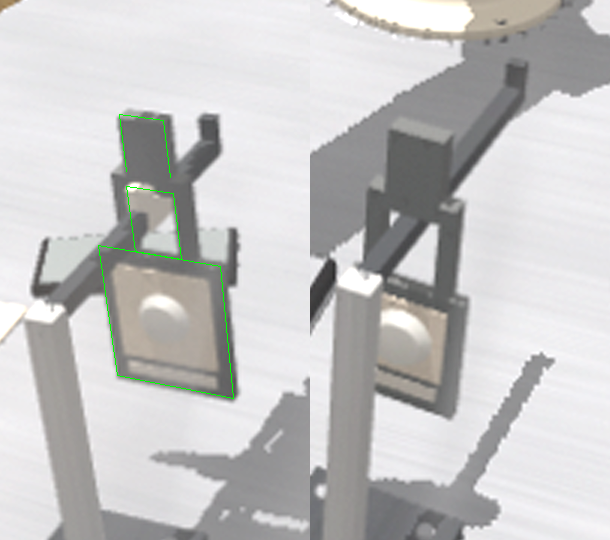

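The carrier is upright and still, matching the predicted seat pose (tab 118–165 px, plate 98–238 px), with the inner lip showing in front of the eye. The small carrier is in place.

```bash
python3 -c "
from bench import env
print(env.hand_in())"
```

```text
the job is handed in; nothing more can be done
None
```

The front carrier is hanging in the parking rail's saddle clip, and I handed the job in at about 14.4 s of the 48 s. The hand-in gives no verdict, so what follows is from my own checks.

- **Transfer:** I gripped the tab, lifted the carrier 23 mm over the intake end stop, carried it across and threaded it over the parking end stop.
- **Finding the clip:** Feeling for the outer lip put mid-seat about 81 mm in from the end; the camera had put it at about 80 mm. I lifted over the lip and lowered the carrier until it stopped 5 mm above the rail's top, which is seat height.
- **After release:** The carrier hangs upright and matches the predicted seated pose in the scene camera. Two pictures 0.05 s apart show it still. The gripper is about 115 mm above its release height and touching nothing.
- **Other objects:** The smaller carrier is still hanging on the intake rail in the last picture. I did not measure its exact shift, nor any shift of the scale or jar. The arm and carrier were not meant to touch any of them, and the scale and jar looked undisturbed in the pictures.
- **Weak evidence:** At the lip, the force reading stayed near its noise level of about 1 N. I took contact from the stopped motion and a rise in wrist moment to 0.32 N m. No other check failed or disagreed.

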